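# Hold a bag clip open on the order card

## Task

Turn the revolving order stand by its knob until the tall card points to the long serving mark on the base's scale, and let go of the knob. Then pick up the bag clip lying on the counter by squeezing its handles so that its jaws spread wide, lift it, and bring the gaping jaws around the tall card's outer upright edge, one jaw on each side, without touching the card. The program finishes while still holding the clip there, squeezed open, so that a colleague can tuck an order slip in; leave the jars and the sauce pot where they stand.

Things in the scene. Friction and masses are not known exactly. Their poses are not given: they have to be found in the camera images.
- order_stand: fixed revolving order-card stand: grey round base 184 mm across, 18 mm high, with black ticks every 15 degrees on its top; on it an aluminium wheel 152 mm across (top at 27 mm) with six slotted card feet, a spindle and a black knob. Origin: centre of the underside, on the spindle axis; z up; -x points from the spindle to the long serving mark (roughly towards the robot)
- serving_mark (a point): the long, broad tick of the base's scale (it runs on down the base's side), 82.5 mm from the spindle axis, on the base's top
- order_wheel (a joint): angle of the wheel (rad): 0 when the tall card points exactly to the serving mark, growing counter-clockwise seen from above; turns without end, starts 0.5 to 1.4; friction 0.12 N m holds it where it is left
- wheel_knob (a point): grip point of the knob, on the spindle axis 84 mm above the counter. The knob is an upright-sided black bar 44 mm long (this frame's x), 14 mm wide (y), from 69 to 95 mm above the counter, over a skirt of 18 mm radius, underside at 64 mm. This frame turns with the wheel; its -x points to the tall card. At joint 0 it lies parallel to the stand's frame
- order_card: the tall stiff white card standing upright and radially on the wheel: 62 (radial) x 3 x 86 mm high, 29 to 115 mm above the counter. Origin: middle of its outer upright edge, 104 mm from the spindle axis, 72 mm above the counter; x points outward from the spindle, y across the thickness, z up. Two low cards (34 x 30 mm, top 59 mm above the counter) stand across the wheel
- bag_clip: black plastic bag clip lying on its side, 107 mm long, 36 mm high, 60 g: two mirror halves on an upright steel pin with a spring. Origin: on the pin's axis at the underside; z up; +x to the jaw tips (47 mm from the pin), handles reach 61 mm to -x. The frame belongs to the half on +y (its handle and its jaw). Tracked only until the fingers hold it
- clip_half (a joint): angle between the clip's halves (rad): 0 shut, 0.6 at the stop, where the jaw tips gape 27 mm. Squeezing 40 mm behind the pin takes 6 N at first, 11 N at the stop. Shut, the handles' outer faces splay 0.3 rad each: 51 mm apart 38 mm behind the pin, 64 mm at the ends. At the stop they are parallel, 27 mm apart; pads set 40 mm behind the pin then stand about 43 mm behind it
- jaw_tip_a (a point): inner face of the jaw tip of the +y half, 45 mm from the pin, at mid height (18 mm above the underside)
- jaw_tip_b (a point): inner face of the jaw tip of the -y half, likewise
- pepper_jar: spice jar, 45 mm across, 105 mm high; leave it alone. Close behind the jars stands the solid carton riser with the till (about y = 0.1 to 0.55, from x = 0.73 away from the robot, 0.4 m high): swing the arm past in front of it
- chilli_jar: spice jar, 44 mm across, 105 mm high; leave it alone
- sauce_pot: round white sauce pot with a lid, 99 mm across, 128 mm high; leave it alone
There are look-alikes about, which are no part of the job. What is shaped like the bag_clip but red is not meant.

How it is judged:
By the outcome, as a careful person would: the job done as asked, in the order asked, and still so for the second after the job is handed in, while the arm keeps its last pose, push and grip.
It also fails if it takes over 58 s, if anything falls off the work surface, if the arm or the gripper's body presses on something with over 40 N, if the wrist force passes 120 N, or if a joint passes its speed limit or range.

## Robot

A 7-joint arm with a two-finger parallel gripper is mounted at the origin on a cart in front of the work surface, level with it; the furniture and walls round the work are solid. World frame = base frame: x ahead of the robot, y to its left, z up, the work surface at z = 0. Lengths are in m, angles in rad, forces in N, time in s.
With the tool pointing down it reaches from about 0.425 to 0.875 m from the base axis. Payload 8.4 kg.
Tool frame: the origin (TCP) lies on the centre line of the jaws, within the pads' length; the fingertips stand env.nose_length ahead of it and the grasp point (between the pads) lies 11 mm behind it (env.nose_length is the distance from the TCP to the fingertips, in m); z points along the fingers, y is the line along which they close (so a half turn about z gives the same grasp; the last joint's range is limited). The gripper opens to 87 mm and grips with 3 to 60 N. Pads are 19 mm wide; open, the fingers measure 117 mm over their backs; the gripper's body (75 mm by 190 mm) begins 51 mm behind the grasp point.
Start: joints at [1.099, 0.333, 0.04, 1.465, -0.013, 1.343, -0.059], TCP at [0.237, -0.605, 0.231] pointing down, gripper open.
Joint ranges: [-2.58, 2.58], [-0.38, 2.09], [-1.3, 1.39], [0.25, 2.4], [-1.5, 4.64], [0.08, 2.09], [-2.65, 2.65]. Speed limits (rad/s): [2.22, 2.22, 2.79, 2.79, 3.14, 3.14, 3.14].

## Interface

Orientations are given as [roll, pitch, yaw] about the fixed x, y, z axes, in that order (R = Rz(yaw) Ry(pitch) Rx(roll)).
In Python, from workcell import monitor, optics, job, env gives the robot as it stands. The module is installed in compiled form; this text tells all that it offers.
- The arm moves only by the tool carry_out, never from a script. Its argument "motion" is text: rows parted by semicolons, each of 7 numbers parted by spaces: the finger opening in mm, from 0 to 87, then the shift along the world's x, y, z in mm, then the turn, a rotation vector about the world's x, y, z in rad. A call has exactly 5 rows; each row shifts and turns the commanded pose from where the row before left it; what a row does not reach is not made up. A row lasts 1/10 s, in which the tool goes at most 50 mm and 8.59 degrees, less where a joint would pass 70% of its speed; a pose out of reach is approached as far as the arm can. A call is refused whole if a number of a shift passes 50 or a number of a turn 0.15, either way. A call with a gripper value outside its range is refused whole. The fingers move at their own pace and stop on an object; "newtons" is the grip in N (left out, the last holds). Time passes only in rows, so rows that do not move let the fingers close, or fill a call up. It gives the time, the measured TCP pose, the force, the opening and the grip force at its end, in the units of the state.
- monitor.get_obs(): the state, without advancing time (a new reading comes with each control period).
- optics.capture(name): name is "scene" or "side" or "wrist"; returns (picture, depth): 420x560x3 uint8, red, green, blue; 420x560 float32, m along the optical axis (not along the pixel's ray), 0 where there is no reading.
- optics.calibration(name): a dict with "fx", "fy", "cx", "cy" (pixels), "xyz" and "attitude" of the camera in the world. Camera axes: x right, y up, looking along -z (the intrinsics and any distortion apply to the point x, -y, -z); pixel columns grow to the right and rows downward; lengths in m; the calibration is good to about 2 mm. A picture is of the moment at which its call begins: read the wrist's pose just before it. calibration takes no time and is no camera call; for the wrist camera it gives the pose at the moment of the call.
- job.finish_job(): hands the job in; it is judged then, once.
The state is a dict: "clock": time; "qpos": joint angles; "dq": joint speeds; "effort": joint torques, N m; "tool_pos": TCP position; "tcp_rot": TCP orientation; "force": force on the tool from outside, world axes, zero at the start; "wrist_torque": the same for the moment, N m; "width": opening from 0.0 (shut) to 1.0 (fully open); "finger_force": force on a finger pad.
Only numpy, scipy, OpenCV 4.12 (cv2) and the standard library are available. Lean on these libraries where they do the work, as an engineer would, in place of code of your own. Each camera call takes 0.05 s, during which the arm holds its last target. There are 200 camera calls.

## Working session

There is one attempt and no reset: what is moved stays moved. The work goes in short steps, Python scripts to look and compute and a tool call to move; the robot and the scene stay as the last step left them, time stands still between calls to the robot, and variables do not carry over. Pictures are saved under pics/ and viewed, at most 10 in all, crops included, and the job is handed in when it is done.

Besides the shell and the picture viewer there is one more tool, called after ">>>" as name(argument=value, ...), one argument or row to a line, values as JSON. carry_out: Moves the arm, as the interface text tells. Its arguments: {"type":"object","properties":{"motion":{"type":"string"},"newtons":{"type":"number"}},"required":["motion"]}

```bash
mkdir -p pics
cat > h.py <<'E'
import numpy as np, cv2
from scipy.spatial.transform import Rotation as R
from workcell import monitor, optics, job, env
def cap(n):
    c=optics.calibration(n); p,d=optics.capture(n); return p,d,c
def rot(c):
    a=np.array(c["attitude"],float)
    return a if a.shape==(3,3) else R.from_euler("xyz",a).as_matrix()
def ray(c,u,v):
    r=np.array([(u-c["cx"])/c["fx"],-(v-c["cy"])/c["fy"],-1.0])
    return np.array(c["xyz"]),rot(c)@r
def onplane(c,u,v,z):
    o,r=ray(c,u,v); return o+r*(z-o[2])/r[2]
def pts(c,d):
    v,u=np.indices(d.shape); X=np.stack([(u-c["cx"])/c["fx"]*d,-(v-c["cy"])/c["fy"]*d,-d],-1)
    return X@rot(c).T+np.array(c["xyz"])
def proj(c,P):
    q=(np.atleast_2d(P)-np.array(c["xyz"]))@rot(c); return np.c_[c["cx"]-c["fx"]*q[:,0]/q[:,2], c["cy"]+c["fy"]*q[:,1]/q[:,2]]
E
python3 - <<'E'
from h import *
print(monitor.get_obs(), env.nose_length)
for n in("scene","side","wrist"):
    p,d,c=cap(n); print(n,c); cv2.imwrite(f"pics/{n}0.png",p[...,::-1]); np.savez(f"{n}0.npz",p=p,d=d)
s=[cv2.imread(f"pics/{n}0.png") for n in("scene","side")]
E
```

```text
{'clock': 0.0, 'qpos': array([ 1.0987708 ,  0.33390281,  0.03986498,  1.4662839 , -0.01336911,
        1.34329427, -0.05853197]), 'dq': array([-0.00077305, -0.00055352, -0.00075372, -0.00094855, -0.00288486,
        0.0001723 , -0.00042371]), 'effort': array([-5.53933078e-04, -6.56360507e+01,  1.33502953e+00, -4.03808105e+01,
       -5.96563658e-02,  4.47522348e-02,  2.03290265e-04]), 'tool_pos': array([ 0.23656124, -0.60492949,  0.2296582 ]), 'tcp_rot': array([-3.13997550e+00,  1.37109570e-04,  3.72791606e-01]), 'force': array([0.6902892 , 0.41183509, 0.22049068]), 'wrist_torque': array([ 0.02677897, -0.00297193,  0.0323092 ]), 'finger_force': 0.0, 'width': 0.9930239823757255} 0.008
scene {'fx': 526.3577519863471, 'fy': 526.3577519863471, 'cx': 286.97366551849717, 'cy': 209.04812178900934, 'xyz': array([-0.49481843,  0.84291172,  1.04351477]), 'attitude': array([ 0.97240558, -0.02182395, -2.27301785])}
side {'fx': 479.9778357135835, 'fy': 479.9778357135835, 'cx': 289.3887264115363, 'cy': 210.76999352766543, 'xyz': array([ 0.24467726, -1.1500846 ,  0.6064391 ]), 'attitude': array([ 1.11651618, -0.00472478, -0.29940619])}
wrist {'fx': 314.59550091164346, 'fy': 314.59550091164346, 'cx': 284.6541401517065, 'cy': 201.26670727359482, 'xyz': array([ 0.3001677 , -0.57999938,  0.38384815]), 'attitude': array([-0.25436041,  0.00171515, -1.19868898])}
```

View pics/scene0.png

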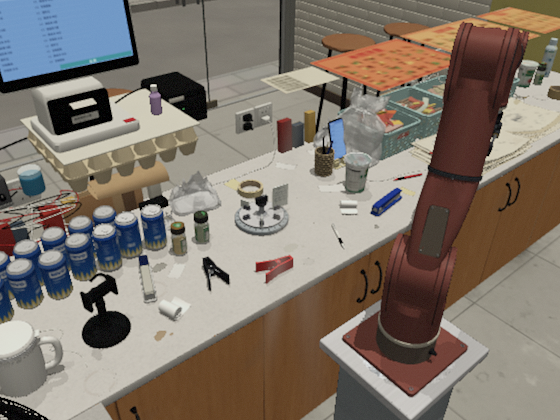

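View pics/side0.png

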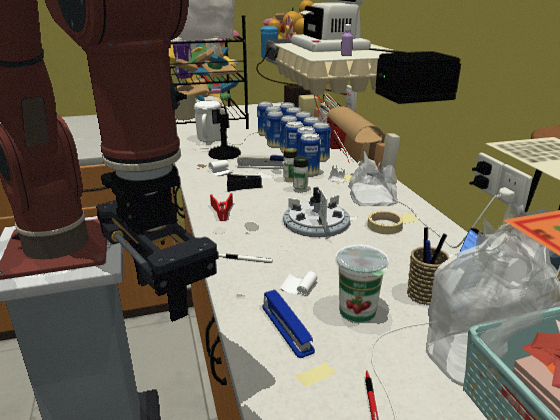

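The scene picture shows the stand at about (262,212) with the tall card at (280,194), the black clip at (215,270), the red look-alike at (273,268), the jars at (178,238) and (201,227), and the pot at (357,172). The side view shows the stand at (317,215) and the black clip at (243,182).

Run:
```python
from h import *
c=optics.calibration("scene"); z=np.load("scene0.npz"); P=pts(c,z["d"])
for n,(u,v) in dict(stand=(262,212),knob=(263,200),card=(280,194),clip=(215,270),red=(273,268),jar1=(178,232),jar2=(201,220),pot=(357,160)).items(): print(n,P[v,u].round(3))
im=cv2.imread("pics/scene0.png")
a=cv2.resize(im[170:300,190:310],None,fx=4.6,fy=4.6,interpolation=cv2.INTER_CUBIC)
s=cv2.imread("pics/side0.png"); b=cv2.resize(s[165:245,210:360],None,fx=5,fy=5,interpolation=cv2.INTER_CUBIC)
cv2.imwrite("pics/a.png",a); 
# top-down map
z2=np.load("side0.npz"); P2=pts(optics.calibration("side"),z2["d"])
S=1000; out=np.zeros((600,800,3),np.uint8)
for Q,p,lo in((P2,z2["p"],400),(P,z["p"],0)):
    m=(Q[...,2]>-.02)&(Q[...,2]<.15)&(Q[...,0]>.3)&(Q[...,0]<.9)&(abs(Q[...,1]-.1)<.4)
    q=Q[m]; out[((.9-q[:,0])*S).astype(int).clip(0,599),(( .5-q[:,1])*S).astype(int).clip(0,799)]=p[m][:,::-1]
cv2.imwrite("pics/map.png",out)
for nm,Q,p in(("scene",P,z["p"]),("side",P2,z2["p"])):
    m=(p.max(-1)<60)&(Q[...,2]>.02)&(Q[...,2]<.045)
    q=Q[m]; k=(np.hypot(q[:,0]-P[270,215,0],q[:,1]-P[270,215,1])<.1); q=q[k]; print(nm,len(q),q.mean(0),q.min(0),q.max(0))
```

```text
stand [ 0.656 -0.05   0.037]
knob [ 0.657 -0.055  0.083]
card [ 0.655 -0.126  0.08 ]
clip [0.519 0.231 0.027]
red [0.41  0.102 0.038]
jar1 [0.665 0.261 0.094]
jar2 [0.674 0.175 0.094]
pot [ 0.601 -0.441  0.128]
scene 196 [0.5219705  0.23672719 0.03235448] [0.46523431 0.21960486 0.02007631] [0.57827458 0.28282443 0.04140917]
side 293 [0.51776977 0.23357813 0.02998436] [0.46738183 0.21285445 0.0200193 ] [0.5745914  0.28064299 0.04038466]
```

View pics/a.png

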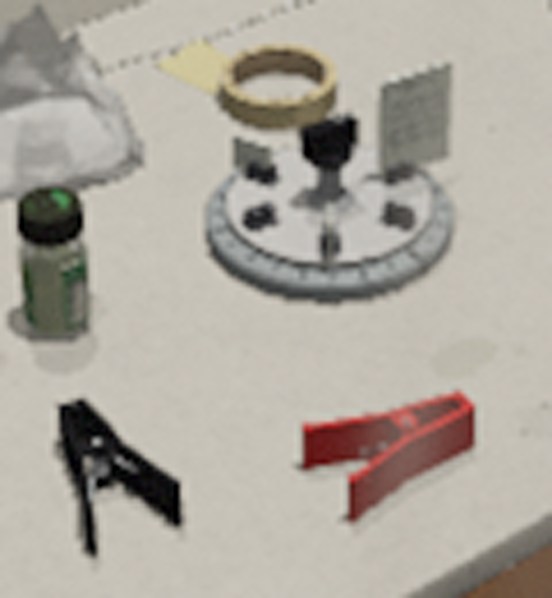

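The crop shows the card on the far side of the stand (to the right), the clip's jaw tips at upper left (75,410) and its two handle ends at (92,550) and (175,515). Next I'll move the arm so the wrist camera can see both the stand and the clip.

Run:
```python
from h import *
o=monitor.get_obs(); c=optics.calibration("wrist"); T=R.from_euler("xyz",o["tcp_rot"]).as_matrix()
print("cam in tool",T.T@(c["xyz"]-o["tool_pos"]), "view in tool",T.T@rot(c)@[0,0,-1], "view world",rot(c)@[0,0,-1],"img right world",rot(c)@[1,0,0])
```

```text
cam in tool [ 0.06830423 -0.00032029 -0.15412504] view in tool [-2.51574398e-01 -3.84595830e-04  9.67837886e-01] view world [-0.23492163 -0.09012333 -0.96782727] img right world [ 0.36357695 -0.93156295 -0.00150496]
```

>>> carry_out(
  motion="87 30 45 20 0 0 0.12; 87 25 45 20 0 0 0.14; 87 20 45 20 0 0 0.14; 87 20 45 20 0 0 0.14; 87 20 45 20 0 0 0.14",
)

```text
clock: 0.65
tool_pos: [0.3422, -0.3967, 0.323]
tcp_rot: [-3.141, 0.0, 1.059]
force: [1.1, -0.0, 0.1]
width: 1.002
finger_force: 0.0
```

>>> carry_out(
  motion="87 20 47 2 0 0 0.1; 87 20 47 2 0 0 0.1; 87 20 47 2 0 0 0.1; 87 20 47 0 0 0 0.1; 87 20 47 0 0 0 0.1",
)

```text
clock: 1.15
tool_pos: [0.4399, -0.1666, 0.3284]
tcp_rot: [3.141, 0.0, 1.557]
force: [2.4, -0.8, -0.2]
width: 0.999
finger_force: 0.0
```

>>> carry_out(
  motion="87 20 47 2 0 0 0; 87 20 47 2 0 0 0; 87 20 47 0 0 0 0; 87 20 47 0 0 0 0; 87 15 45 0 0 0 0",
)

```text
clock: 1.65
tool_pos: [0.5334, 0.0623, 0.3322]
tcp_rot: [3.141, -0.0, 1.552]
force: [1.0, -0.9, 0.8]
width: 1.003
finger_force: 0.0
```

>>> carry_out(
  motion="87 0 25 0 0 0 0; 87 0 0 0 0 0 0; 87 0 0 0 0 0 0; 87 0 0 0 0 0 0; 87 0 0 0 0 0 0",
)

```text
clock: 2.15
tool_pos: [0.533, 0.0837, 0.3322]
tcp_rot: [-3.142, 0.001, 1.55]
force: [-0.2, -0.4, 0.0]
width: 0.999
finger_force: 0.0
```

Run:
```python
from h import *
o=monitor.get_obs(); print(o["tool_pos"],o["tcp_rot"],o["qpos"].round(2))
p,d,c=cap("wrist"); np.savez("w1.npz",p=p,d=d,**{k:np.array(v) for k,v in c.items()})
cv2.imwrite("pics/w1.png",p[...,::-1])
```

```text
[0.53303874 0.08371381 0.3322005 ] [-3.14156546e+00  5.67824971e-04  1.55031607e+00] [ 0.39  0.12 -0.69  1.54  0.08  1.51 -0.32]
```

View pics/w1.png

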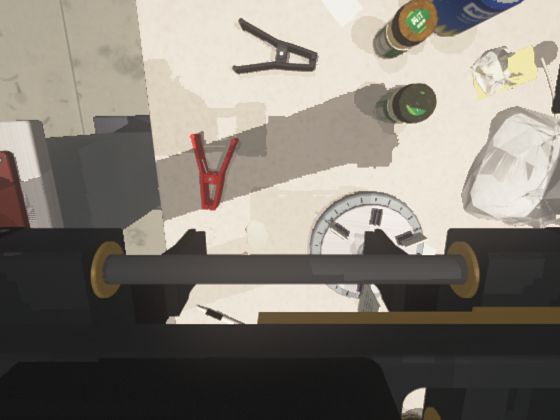

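The wrist picture shows the black clip clearly: jaw tips at about (316,60), pin at (283,52), handle ends at (240,22) and (237,70). The stand at (367,245) is half hidden by the gripper, so I'll move to -y to see it.

>>> carry_out(
  motion="87 10 -40 0 0 0 0; 87 10 -45 0 0 0 0; 87 10 -45 0 0 0 0; 87 10 -45 0 0 0 0; 87 0 -45 0 0 0 0",
)

```text
clock: 2.7
tool_pos: [0.5731, -0.1374, 0.332]
tcp_rot: [3.142, 0.0, 1.552]
force: [0.5, 0.6, -0.2]
width: 0.996
finger_force: 0.0
```

>>> carry_out(
  motion="87 0 -20 0 0 0 0; 87 0 0 0 0 0 0; 87 0 0 0 0 0 0; 87 0 0 0 0 0 0; 87 0 0 0 0 0 0",
)

```text
clock: 3.2
tool_pos: [0.5731, -0.1533, 0.3325]
tcp_rot: [3.141, -0.0, 1.555]
force: [-0.6, 0.3, -0.0]
width: 1.0
finger_force: 0.0
```

Run:
```python
from h import *
z=np.load("w1.npz"); c={k:z[k] for k in("fx","fy","cx","cy","xyz","attitude")}
p,d=z["p"],z["d"]; Q=pts(c,d)
m=np.zeros(d.shape,np.uint8); m[5:85,220:330]=(p[5:85,220:330].max(-1)<90)
n,l,st,_=cv2.connectedComponentsWithStats(m); k=1+st[1:,4].argmax(); m=(l==k)
print(st[k]); print("z pct",np.percentile(Q[m][:,2],[5,25,50,75,95]).round(4))
v,u=np.nonzero(m&(Q[...,2]>.028)); q=np.array([onplane(c,a,b,.036)[:2] for a,b in zip(u,v)])
np.save("clip.npy",q)
# symmetric axis: moments about; extremes
mu=q.mean(0); w,V=np.linalg.eigh(np.cov(q.T)); print("n",len(q),"mean",mu,"axis",np.degrees(np.arctan2(V[1,1],V[0,1])))
hull=cv2.convexHull(q.astype(np.float32))[:,0]; tri=cv2.minEnclosingTriangle(q.astype(np.float32).reshape(-1,1,2)*1000)[1]
print("hull",hull.round(3).tolist())
p2,d2,c2=cap("wrist"); np.savez("w2.npz",p=p2,d=d2,**{k:np.array(v) for k,v in c2.items()})
a=cv2.resize(p2[:260,200:520,::-1],None,fx=2.4,fy=2.3,interpolation=cv2.INTER_CUBIC)
cv2.imwrite("pics/w2.png",a); print(monitor.get_obs()["tool_pos"])
```

```text
[235  54  80  19 383]
z pct [0.0138 0.0227 0.0315 0.0355 0.0368]
n 239 mean [0.52574845 0.22186468] axis -179.13499784780288
hull [[0.574999988079071, 0.2199999988079071], [0.574999988079071, 0.22300000488758087], [0.574999988079071, 0.2240000069141388], [0.5379999876022339, 0.23600000143051147], [0.47200000286102295, 0.21899999678134918], [0.4690000116825104, 0.21799999475479126], [0.4699999988079071, 0.2160000056028366], [0.5730000138282776, 0.21799999475479126]]
[ 0.57306187 -0.15345735  0.3324874 ]
```

View pics/w2.png

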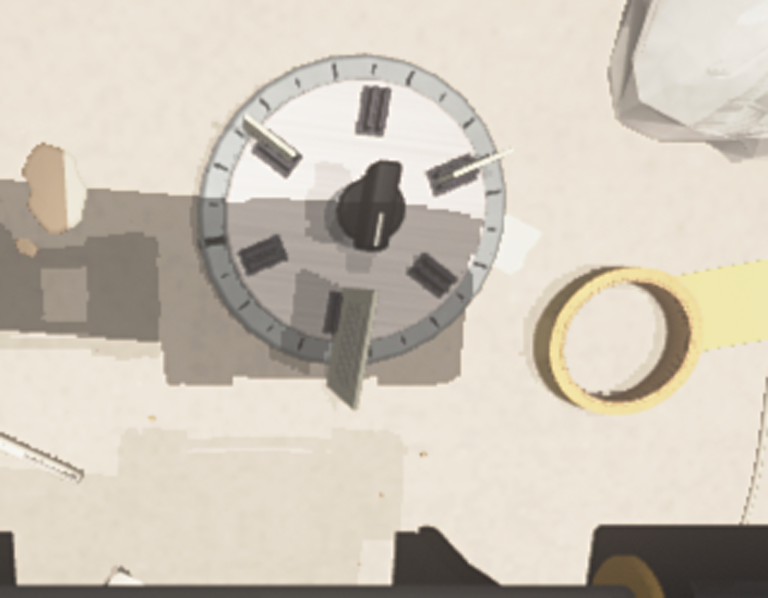

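The picture shows the wheel with its knob at crop (372,207), the long mark at (213,241), and the tall card pointing down-left to (350,400). I'll fit the circle, mark and card numerically, and redo the clip mask.

```bash
cat > fit.py <<'E'
from h import *
from scipy.optimize import least_squares
from scipy.signal import find_peaks
def ld(f):
    z=np.load(f); return z["p"],z["d"],{k:z[k] for k in("fx","fy","cx","cy","xyz","attitude")}
def stand(p,d,c,guess=(.655,-.05)):
    Q=pts(c,d); g=np.array(guess)
    m=(abs(Q[...,2]-.018)<.003); q=Q[m][:,:2]; r=np.hypot(*(q-g).T); q=q[(r<.105)&(r>.06)]
    (a,b),rad=cv2.minEnclosingCircle((q*1000).astype(np.float32)); print("ring encl",a,b,rad,len(q))
    cc=np.array([a,b])/1000
    def prof(cc):
        th=np.radians(np.arange(0,360,.5)); rr=np.arange(.078,.090,.0005)
        P=np.stack([cc[0]+rr[:,None]*np.cos(th),cc[1]+rr[:,None]*np.sin(th),np.full((len(rr),len(th)),.018)],-1).reshape(-1,3)
        uv=proj(c,P).astype(np.float32).reshape(len(rr),len(th),2)
        return th,cv2.remap(p.min(-1).astype(np.float32),uv[...,0],uv[...,1],cv2.INTER_LINEAR)
    return cc,prof(cc),Q
E
python3 - <<'E'
from fit import *
p,d,c=ld("w2.npz"); cc,(th,I),Q=stand(p,d,c)
f=I.min(0); bg=cv2.medianBlur(I.mean(0).reshape(1,-1).astype(np.float32),5).ravel()
f=I.mean(0); f=f-np.array([np.median(np.take(f,range(i-15,i+16),mode="wrap")) for i in range(len(f))])
pk,pr=find_peaks(-f,height=8,width=1); 
for i in range(len(pk)): print(np.degrees(th[pk[i]]),(-f[pk[i]]).round(0),pr["widths"][i].round(1),end=" | ")
m=(Q[...,2]>.065)&(Q[...,2]<.113)&(np.hypot(Q[...,0]-cc[0],Q[...,1]-cc[1])>.035)&(np.hypot(Q[...,0]-cc[0],Q[...,1]-cc[1])<.13)
q=Q[m]; vx,vy,x0,y0=cv2.fitLine(q[:,:2].astype(np.float32),cv2.DIST_HUBER,0,.001,.001).ravel()
print("\ncard",len(q),np.degrees(np.arctan2(vy,vx)),"mean",q.mean(0),"dir mean",np.degrees(np.arctan2(*(q.mean(0)[:2]-cc)[::-1])),"rmax",np.hypot(*(q[:,:2]-cc).T).max())
m=(Q[...,2]>.088)&(np.hypot(Q[...,0]-cc[0],Q[...,1]-cc[1])<.035); q=Q[m]; print("knob",len(q),q.mean(0),q[:,2].max(),cv2.minAreaRect((q[:,:2]*1000).astype(np.float32)))
# clip
p,d,c=ld("w1.npz"); Q=pts(c,d); m=np.zeros(d.shape,np.uint8); m[5:85,220:330]=(p[5:85,220:330].max(-1)<100)
m=cv2.morphologyEx(m,cv2.MORPH_CLOSE,np.ones((3,3)))
n,l,st,_=cv2.connectedComponentsWithStats(m); print(st[1:].tolist())
m=m>0; v,u=np.nonzero(m&(Q[...,2]>.029)); q=np.array([onplane(c,a,b,.036)[:2] for a,b in zip(u,v)])*1000
print(len(q),"med z",np.median(Q[m][:,2])); print(cv2.convexHull(q.astype(np.float32))[:,0].round(1).tolist())
E
```

```text
ring encl 661.681884765625 -51.319705963134766 91.21566009521484 3475
9.0 51.0 4.0 | 24.000000000000004 43.0 3.3 | 39.0 50.0 3.9 | 54.0 25.0 3.8 | 69.0 57.0 5.2 | 83.5 31.0 3.4 | 98.5 55.0 3.5 | 113.5 27.0 3.5 | 128.5 56.0 3.8 | 139.0 52.0 7.2 | 143.5 45.0 2.6 | 158.5 62.0 5.0 | 173.5 16.0 4.3 | 188.5 60.0 6.9 | 203.5 11.0 3.5 | 219.00000000000003 26.0 3.9 | 234.0 13.0 3.8 | 248.99999999999997 20.0 4.9 | 279.5 16.0 2.9 | 294.0 16.0 3.7 | 309.5 27.0 6.1 | 324.5 14.0 3.7 | 339.5 49.0 3.7 | 354.5 29.0 3.8 | 
card 384 82.23184 mean [ 0.6507293  -0.1223517   0.09075758] dir mean -98.76553274065145 rmax 0.10334962928814219
knob 478 [ 0.66105225 -0.05119154  0.0943508 ] 0.09752013582297336 ((661.921142578125, -51.18522262573242), (43.87990951538086, 14.475211143493652), 82.4620590209961)
[[234, 19, 83, 54, 1205]]
854 med z 0.03472785195593164
[[577.0999755859375, 231.5], [577.0999755859375, 235.10000610351562], [577.0999755859375, 236.3000030517578], [480.6000061035156, 278.6000061035156], [479.29998779296875, 278.6000061035156], [478.0, 277.5], [468.1000061035156, 222.6999969482422], [468.1000061035156, 221.5], [469.20001220703125, 217.6999969482422], [470.3999938964844, 216.5], [573.2000122070312, 218.0], [574.5, 219.1999969482422]]
```

>>> carry_out(
  motion="60 30 34 -10 0 0 -0.06; 60 30 34 -20 0 0 -0.057; 60 28 34 -30 0 0 0; 60 0 0 -30 0 0 0; 60 0 0 -30 0 0 0",
)

```text
clock: 3.75
tool_pos: [0.6597, -0.0517, 0.2127]
tcp_rot: [-3.141, -0.001, 1.44]
force: [0.5, -0.0, 0.1]
width: 0.71
finger_force: 0.0
```

>>> carry_out(
  motion="60 0 0 0 0 0 0; 60 0 0 0 0 0 0; 60 0 0 0 0 0 0; 60 0 0 0 0 0 0; 60 0 0 0 0 0 0",
)

```text
clock: 4.25
tool_pos: [0.6597, -0.0549, 0.2156]
tcp_rot: [3.14, 0.0, 1.435]
force: [-0.1, -0.2, -0.0]
width: 0.688
finger_force: 0.0
```

>>> carry_out(
  motion="60 2 4 -30 0 0 0; 60 0 0 -35 0 0 0; 60 0 0 -20 0 0 0; 60 0 0 0 0 0 0; 60 0 0 0 0 0 0",
)

```text
clock: 4.75
tool_pos: [0.6616, -0.0508, 0.1301]
tcp_rot: [3.141, -0.0, 1.436]
force: [-0.2, 0.7, 1.0]
width: 0.693
finger_force: 0.0
```

>>> carry_out(
  motion="60 0 0 -25 0 0 0; 60 0 0 -15 0 0 0; 60 0 0 -10 0 0 0; 60 0 0 0 0 0 0; 60 0 0 0 0 0 0",
)

```text
clock: 5.25
tool_pos: [0.6616, -0.0508, 0.0798]
tcp_rot: [3.141, -0.0, 1.436]
force: [0.2, 0.5, -0.1]
width: 0.687
finger_force: 0.0
```

>>> carry_out(
  motion="0 0 0 0 0 0 0; 0 0 0 0 0 0 0; 0 0 0 0 0 0 0; 0 0 0 0 0 0 0; 0 0 0 0 0 0 0",
  newtons=20,
)

```text
clock: 5.75
tool_pos: [0.6617, -0.0509, 0.0795]
tcp_rot: [3.14, -0.0, 1.436]
force: [1.0, 0.2, 2.5]
width: 0.322
finger_force: 1.1
```

>>> carry_out(
  motion="0 0 0 0 0 0 0; 0 0 0 0 0 0 0; 0 0 0 0 0 0 0; 0 0 0 0 0 0 0; 0 0 0 0 0 0 0",
  newtons=25,
)

```text
clock: 6.25
tool_pos: [0.6626, -0.0509, 0.0796]
tcp_rot: [3.139, -0.0, 1.436]
force: [5.3, -0.5, 0.6]
width: 0.165
finger_force: 25.8
```

>>> carry_out(
  motion="0 1 0 0 0 0 -0.1; 0 0 0 0 0 0 -0.13; 0 0 0 0 0 0 -0.13; 0 0 0 0 0 0 -0.13; 0 0 0 0 0 0 -0.13",
)

```text
clock: 6.75
tool_pos: [0.6627, -0.0509, 0.0796]
tcp_rot: [3.141, -0.001, 0.81]
force: [1.4, -0.7, 3.3]
width: 0.157
finger_force: 25.4
```

>>> carry_out(
  motion="0 0 0 0 0 0 -0.13; 0 0 0 0 0 0 -0.13; 0 0 0 0 0 0 -0.13; 0 0 0 0 0 0 -0.13; 0 0 0 0 0 0 -0.1",
)

```text
clock: 7.25
tool_pos: [0.6627, -0.0511, 0.0796]
tcp_rot: [3.141, -0.001, 0.191]
force: [1.8, -1.2, 3.3]
width: 0.162
finger_force: 25.5
```

>>> carry_out(
  motion="0 0 0 0 0 0 0; 0 0 0 0 0 0 0; 0 0 0 0 0 0 0; 0 0 0 0 0 0 0; 0 0 0 0 0 0 0",
)

```text
clock: 7.75
tool_pos: [0.6627, -0.0511, 0.0796]
tcp_rot: [3.141, -0.001, 0.197]
force: [1.7, -1.5, 5.5]
width: 0.157
finger_force: 25.9
```

>>> carry_out(
  motion="0 0 0 0 0 0 -0.043; 0 0 0 0 0 0 0; 0 0 0 0 0 0 0; 0 0 0 0 0 0 0; 0 0 0 0 0 0 0",
)

```text
clock: 8.25
tool_pos: [0.6627, -0.0511, 0.0796]
tcp_rot: [3.141, -0.001, 0.154]
force: [2.0, -1.2, 5.4]
width: 0.162
finger_force: 25.8
```

>>> carry_out(
  motion="60 0 0 0 0 0 0; 60 0 0 0 0 0 0; 60 0 0 0 0 0 0; 60 0 0 0 0 0 0; 60 0 0 0 0 0 0",
)

```text
clock: 8.75
tool_pos: [0.6614, -0.0505, 0.0784]
tcp_rot: [-3.141, 0.002, 0.154]
force: [0.4, -0.2, -0.7]
width: 0.529
finger_force: 0.0
```

>>> carry_out(
  motion="60 0 0 30 0 0 0; 60 0 0 40 0 0 0; 60 0 0 45 0 0 0; 87 -40 0 45 0 0 0; 87 -48 0 45 0 0 0",
)

```text
clock: 9.25
tool_pos: [0.5917, -0.0508, 0.2664]
tcp_rot: [-3.141, 0.001, 0.154]
force: [0.3, -0.4, 0.3]
width: 0.794
finger_force: 0.0
```

>>> carry_out(
  motion="87 -48 0 15 0 0 0; 87 -40 0 15 0 0 0; 87 0 0 0 0 0 0; 87 0 0 0 0 0 0; 87 0 0 0 0 0 0",
)

```text
clock: 9.75
tool_pos: [0.505, -0.0509, 0.2947]
tcp_rot: [-3.141, 0.001, 0.153]
force: [-0.0, 0.1, -0.1]
width: 1.001
finger_force: 0.0
```

Run:
```python
from fit import *
o=monitor.get_obs(); print(o["tool_pos"],o["tcp_rot"],o["qpos"].round(2))
p,d,c=cap("wrist"); np.savez("w3.npz",p=p,d=d,**{k:np.array(v) for k,v in c.items()})
cv2.imwrite("pics/w3.png",p[...,::-1])
```

```text
[ 0.5050055  -0.0508947   0.29468734] [-3.14117430e+00  1.21389224e-03  1.53025283e-01] [ 0.31  0.03 -0.3   1.69  0.01  1.42 -1.41]
```

View pics/w3.png

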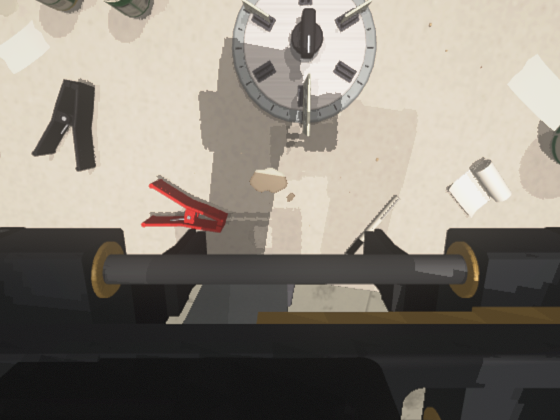

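The picture shows the card now pointing towards the robot (base at 303,110, tip at 309,140) beside the mark, and the clip whole at left (jaw tips around (75,85), handle ends (38,153) and (85,168)). I'll measure both.

```bash
cat > m.py <<'E'
from fit import *
import sys
p,d,c=ld(sys.argv[1]); cc,(th,I),Q=stand(p,d,c,(.661,-.051))
f=I.mean(0); f=f-np.array([np.median(np.take(f,range(i-15,i+16),mode="wrap")) for i in range(len(f))])
pk,pr=find_peaks(-f,height=8,width=1); a=np.degrees(th[pk])
print([(x,round(w,1)) for x,w in zip(a,pr["widths"])]); ph=np.degrees(np.angle(np.exp(1j*np.radians(a*24)).mean()))/24; print("tick phase mod15",ph%15)
rr=np.hypot(Q[...,0]-cc[0],Q[...,1]-cc[1])
m=(Q[...,2]>.065)&(Q[...,2]<.112)&(rr>.038)&(rr<.13)
q=Q[m]; vx,vy,x0,y0=cv2.fitLine(q[:,:2].astype(np.float32),cv2.DIST_HUBER,0,.001,.001).ravel()
print("card",len(q),np.degrees(np.arctan2(vy,vx)),"mean",q.mean(0),"dir",np.degrees(np.arctan2(*(q.mean(0)[:2]-cc)[::-1]))%360,"rmax",np.hypot(*(q[:,:2]-cc).T).max())
m=(Q[...,2]>.088)&(rr<.035); q=Q[m]; print("knob",len(q),q.mean(0),cv2.minAreaRect((q[:,:2]*1000).astype(np.float32)))
E
python3 m.py w3.npz
python3 - <<'E'
from fit import *
p,d,c=ld("w3.npz"); Q=pts(c,d)
m=np.zeros(d.shape,np.uint8); m[70:180,20:110]=(p[70:180,20:110].max(-1)<100)
m=cv2.morphologyEx(m,cv2.MORPH_CLOSE,np.ones((3,3)))>0
v,u=np.nonzero(m&(Q[...,2]>.031)); q=np.array([onplane(c,a,b,.036)[:2] for a,b in zip(u,v)])*1000
print(len(q)); h=cv2.convexHull(q.astype(np.float32))[:,0]; print(h.round(1).tolist())
e=np.roll(h,-1,0)-h; L=np.hypot(*e.T)
for i in L.argsort()[::-1][:4]: print(h[i].round(1),e[i].round(1),L[i].round(1),np.degrees(np.arctan2(*e[i][::-1])))
E
```

```text
ring encl 661.114990234375 -50.6225471496582 91.07209014892578 3200
[(np.float64(68.0), np.float64(12.3)), (np.float64(83.0), np.float64(3.5)), (np.float64(98.5), np.float64(6.1)), (np.float64(113.5), np.float64(3.2)), (np.float64(128.5), np.float64(3.7)), (np.float64(143.5), np.float64(3.7)), (np.float64(159.0), np.float64(3.7)), (np.float64(177.5), np.float64(8.8)), (np.float64(188.0), np.float64(12.5)), (np.float64(204.5), np.float64(2.5)), (np.float64(219.5), np.float64(5.0)), (np.float64(234.50000000000003), np.float64(3.3)), (np.float64(249.5), np.float64(3.6)), (np.float64(264.5), np.float64(3.5)), (np.float64(279.5), np.float64(3.3)), (np.float64(294.5), np.float64(3.5)), (np.float64(310.0), np.float64(12.6))]
tick phase mod15 9.12369626072876
card 158 8.671758 mean [ 0.58865477 -0.06030948  0.0912384 ] dir 187.61451108755753 rmax 0.10222391186187404
knob 644 [ 0.6612922  -0.05060247  0.09442056] ((661.6585693359375, -50.77661895751953), (44.08998107910156, 13.912186622619629), 7.791653156280518)
1080
[[577.9000244140625, 232.1999969482422], [577.5, 234.60000610351562], [577.2999877929688, 235.8000030517578], [480.20001220703125, 279.20001220703125], [478.0, 276.70001220703125], [466.5, 221.5], [466.70001220703125, 220.1999969482422], [468.8999938964844, 214.89999389648438], [503.1000061035156, 206.89999389648438], [554.5999755859375, 205.5], [574.5, 216.39999389648438], [575.2999877929688, 218.8000030517578], [577.2999877929688, 228.5]]
[577.3 235.8] [-97.1  43.4] 106.3 155.92776
[478.  276.7] [-11.5 -55.3] 56.5 -101.73259
[503.1 206.9] [51.5 -1.5] 51.6 -1.6331977
[468.9 214.9] [34.2 -8. ] 35.1 -13.144614
```

>>> carry_out(
  motion="87 -3 49 -10 0 0 -0.09; 87 -3 49 -10 0 0 -0.09; 87 -3 49 -10 0 0 -0.09; 87 -3 49 -20 0 0 -0.086; 87 -2 49 -20 0 0 0",
)

```text
clock: 10.3
tool_pos: [0.4911, 0.1906, 0.2265]
tcp_rot: [-3.141, 0.001, -0.206]
force: [1.7, -0.3, -1.0]
width: 0.995
finger_force: 0.0
```

>>> carry_out(
  motion="87 0 49 -20 0 0 0; 87 0 0 -30 0 0 0; 87 0 0 -30 0 0 0; 87 0 0 0 0 0 0; 87 0 0 0 0 0 0",
)

```text
clock: 10.8
tool_pos: [0.4911, 0.2348, 0.1486]
tcp_rot: [3.141, 0.002, -0.203]
force: [0.8, -0.7, 0.5]
width: 0.999
finger_force: 0.0
```

>>> carry_out(
  motion="87 0 9 -30 0 0 0; 87 0 0 -30 0 0 0; 87 0 0 -28 0 0 0; 87 0 0 0 0 0 0; 87 0 0 0 0 0 0",
)

```text
clock: 11.3
tool_pos: [0.4921, 0.244, 0.0626]
tcp_rot: [-3.141, -0.001, -0.204]
force: [0.2, 0.5, 0.5]
width: 1.001
finger_force: 0.0
```

Run:
```python
from fit import *
o=monitor.get_obs(); print(o["tool_pos"],o["tcp_rot"])
p,d,c=cap("wrist"); np.savez("w4.npz",p=p,d=d,**{k:np.array(v) for k,v in c.items()})
g=proj(c,[o["tool_pos"],[.4914,.2441,.036],[.5305,.236,.036],[.5766,.2263,.036]]); print(g.round(0))
im=p[...,::-1].copy()
for a in g: cv2.circle(im,(int(a[0]),int(a[1])),2,(0,255,0),-1)
cv2.imwrite("pics/w4.png",im)
```

```text
[0.49207138 0.2440363  0.06261444] [-3.14063313e+00 -8.31424086e-04 -2.03784064e-01]
[[285. 253.]
 [285. 236.]
 [285. 171.]
 [286.  85.]]
```

View pics/w4.png

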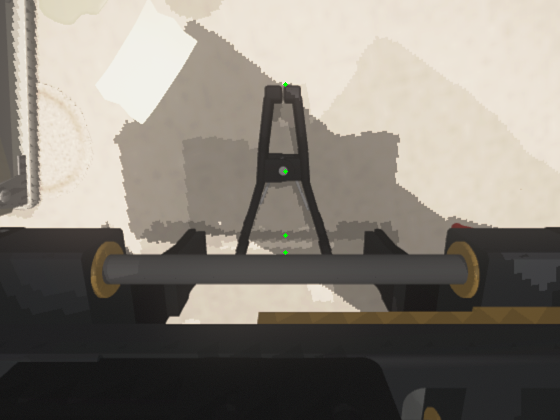

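The picture shows the clip centred between the fingers, with the pin at (283,171) matching the estimate. I'll go down and squeeze.

>>> carry_out(
  motion="87 0 0 -20 0 0 0; 87 0 0 -20 0 0 0; 87 0 0 -10 0 0 0; 87 0 0 0 0 0 0; 87 0 0 0 0 0 0",
)

```text
clock: 11.85
tool_pos: [0.4919, 0.2441, 0.0123]
tcp_rot: [-3.141, -0.001, -0.203]
force: [0.0, 0.2, 0.5]
width: 1.004
finger_force: 0.0
```

>>> carry_out(
  motion="20 0 0 0 0 0 0; 20 0 0 0 0 0 0; 20 0 0 0 0 0 0; 20 0 0 0 0 0 0; 20 0 0 0 0 0 0",
  newtons=25,
)

```text
clock: 12.35
tool_pos: [0.4911, 0.2438, 0.0111]
tcp_rot: [-3.142, -0.0, -0.203]
force: [0.0, -0.1, 1.8]
width: 0.634
finger_force: 5.2
```

>>> carry_out(
  motion="20 0 0 0 0 0 0; 20 0 0 0 0 0 0; 20 0 0 0 0 0 0; 20 0 0 0 0 0 0; 20 0 0 0 0 0 0",
)

```text
clock: 12.85
tool_pos: [0.4913, 0.2439, 0.0112]
tcp_rot: [-3.141, -0.0, -0.203]
force: [-0.8, -0.1, 2.6]
width: 0.301
finger_force: 25.0
```

>>> carry_out(
  motion="20 0 0 10 0 0 0; 20 0 0 20 0 0 0; 20 0 0 30 0 0 0; 20 0 0 40 0 0 0; 20 0 0 30 0 0 0",
)

```text
clock: 13.35
tool_pos: [0.4911, 0.2438, 0.1435]
tcp_rot: [-3.141, -0.001, -0.203]
force: [0.6, 0.0, -0.3]
width: 0.3
finger_force: 25.0
```

Run:
```python
from fit import *
o=monitor.get_obs(); print(o["tool_pos"],o["tcp_rot"],o["width"],o["finger_force"])
p,d,c=cap("wrist"); np.savez("w5.npz",p=p,d=d,**{k:np.array(v) for k,v in c.items()})
cv2.imwrite("pics/w5.png",p[40:270,170:400,::-1].repeat(2,0).repeat(2,1))
T=R.from_euler("xyz",o["tcp_rot"]).as_matrix(); Q=(pts(c,d)-o["tool_pos"])@T*1000
m=(p.max(-1)<100)&(Q[...,0]>20)&(Q[...,0]<110)&(abs(Q[...,1])<40)&(abs(Q[...,2])<45)
v,u=np.nonzero(m); q=Q[m]; print("top z (tool)",np.percentile(q[:,2],[5,25,50]))
for x0 in range(25,110,5):
    s=q[(abs(q[:,0]-x0)<2.5)]; 
    if len(s): s=s[np.argsort(s[:,1])]; g=np.diff(s[:,1]).argmax() if len(s)>1 else 0; print(x0,s[[0,g,min(g+1,len(s)-1),-1],1].round(1))
```

```text
[0.4910807  0.24381961 0.14352218] [-3.14098942e+00 -7.36037734e-04 -2.02999654e-01] 0.30006065427913764 25.001541045494378
top z (tool) [-25.41089577 -24.64889851 -23.90447026]
25 [-13.2  -8.2   6.4  12.2]
30 [-13.6  -6.1   7.   12.1]
35 [-14.3  -6.6   7.1  12.3]
40 [-15.7  13.   13.5  13.5]
45 [-17.   -0.5  -0.1  14.3]
50 [-18.3  -0.5  -0.1  15.4]
55 [-19.5 -13.4  -6.4  16.3]
60 [-20.5 -14.5  11.3  17.1]
65 [-21.2 -15.5  11.9  17.8]
70 [-22.1 -16.4  12.6  18.3]
75 [-23.  -17.5  13.5  18.8]
80 [-23.9 -17.4  14.2  19.5]
85 [-24.7 -14.6  10.1  20.2]
90 [-24.5 -15.5  10.8  20.3]
```

View pics/w5.png

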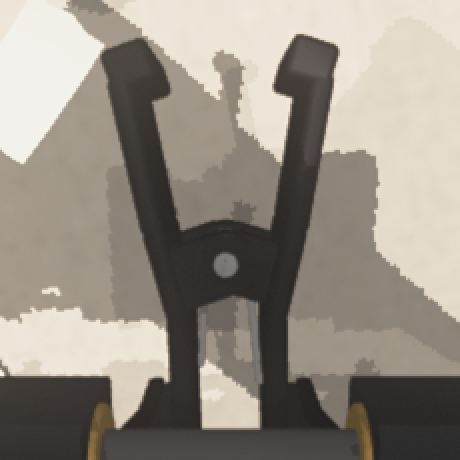

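The jaws gape: gap 26 mm at the tips, centre about 2 mm off the tool axis, tips 90 mm ahead of the tool. I'll carry the clip to a stand-off in front of the card's edge.

>>> carry_out(
  motion="20 -10 -20 0 0 0 0.03; 20 -10 -30 0 0 0 0.05; 20 -10 -35 0 0 0 0.05; 20 -10 -35 0 0 0 0.05; 20 -10 -35 0 0 0 0.05",
)

```text
clock: 13.9
tool_pos: [0.4402, 0.0873, 0.1411]
tcp_rot: [3.142, 0.0, 0.029]
force: [-0.2, -0.9, -0.7]
width: 0.299
finger_force: 25.0
```

>>> carry_out(
  motion="20 0 -40 0 0 0 0.05; 20 0 -40 0 0 0 0.052; 20 0 -40 0 0 0 0; 20 0 -35 -10 0 0 0; 20 0 -15 -10 0 0 0",
)

```text
clock: 14.4
tool_pos: [0.4406, -0.0847, 0.121]
tcp_rot: [3.141, -0.0, 0.125]
force: [-0.4, 0.4, -1.1]
width: 0.3
finger_force: 25.0
```

>>> carry_out(
  motion="20 0 0 -20 0 0 0; 20 0 0 -20 0 0 0; 20 0 0 -10 0 0 0; 20 0 0 0 0 0 0; 20 0 0 0 0 0 0",
)

```text
clock: 14.9
tool_pos: [0.4413, -0.0809, 0.0714]
tcp_rot: [-3.141, -0.0, 0.129]
force: [-0.1, 1.0, -0.8]
width: 0.297
finger_force: 25.0
```

```bash
python3 - <<'E'
from fit import *
o=monitor.get_obs(); print(o["tool_pos"],o["tcp_rot"],o["width"],o["finger_force"])
p,d,c=cap("wrist"); np.savez("w6.npz",p=p,d=d,**{k:np.array(v) for k,v in c.items()})
cv2.imwrite("pics/w6.png",p[...,::-1])
E
python3 m.py w6.npz
```

```text
[ 0.44133262 -0.08093166  0.07143822] [-3.14143012e+00 -1.17364347e-04  1.29440546e-01] 0.29665700636931935 24.999440393876284
ring encl 576.5760498046875 -62.0625 30.708175659179688 573
[(np.float64(173.0), np.float64(14.6)), (np.float64(188.0), np.float64(16.0)), (np.float64(200.0), np.float64(13.3))]
tick phase mod15 7.0672426017001335
card 9793 30.311268 mean [ 0.4912477  -0.07286117  0.09110002] dir 187.2126811361969 rmax 0.12991941131596102
knob 0 [nan nan nan] ((0.0, 0.0), (0.0, 0.0), 0.0)m.py:11: RuntimeWarning: Mean of empty slice.
  m=(Q[...,2]>.088)&(rr<.035); q=Q[m]; print("knob",len(q),q.mean(0),cv2.minAreaRect((q[:,:2]*1000).astype(np.float32)))
  ret = um.true_divide(
```

View pics/w6.png

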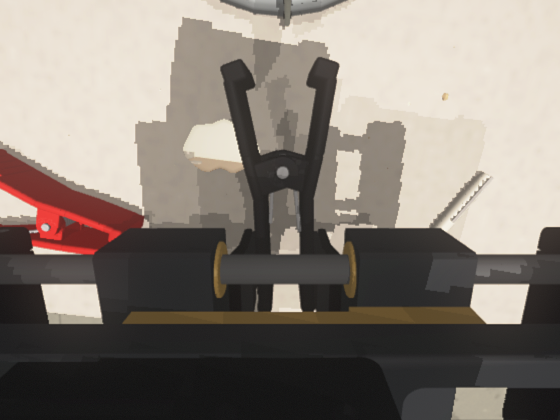

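The picture shows the gaping jaws (tips at (237,70) and (323,68)) in front of the card, whose edge shows at (286,0–22), nearly on the gap's centre line. I'll measure the lateral offset.

Run:
```python
from fit import *
p,d,c=ld("w6.npz"); o=monitor.get_obs(); T=R.from_euler("xyz",o["tcp_rot"]).as_matrix(); W=pts(c,d); Q=(W-o["tool_pos"])@T*1000
m=(W[...,2]>.04)&(W[...,2]<.12)&(Q[...,0]>110)&(abs(Q[...,1])<30); q=Q[m]; w=W[m]; print("card n",len(q))
if len(q): print("tool-frame min/mean/max",q.min(0).round(1),q.mean(0).round(1),q.max(0).round(1)); print(w.min(0).round(4),w.mean(0).round(4))
for x0 in (75,80,85,88,91):
    s=Q[(p.max(-1)<100)&(abs(Q[...,0]-x0)<1.5)&(abs(Q[...,1])<35)&(abs(Q[...,2])<45)]; s=s[np.argsort(s[:,1])]; g=np.diff(s[:,1]).argmax(); print(x0,s[[0,g,g+1,-1],1].round(1))
e=np.array([.6615-.104*np.cos(np.radians(8.9)),-.051-.104*np.sin(np.radians(8.9)),.072]); print("edge predicted world",e,"tool",((e-o["tool_pos"])@T*1000).round(1))
```

```text
card n 135
tool-frame min/mean/max [118.   -0.9   1. ] [118.9   0.6  15.4] [121.2   2.1  31.5]
[ 0.5587 -0.0678  0.0404] [ 0.5596 -0.0663  0.0565]
75 [-23.3 -18.1  13.2  18.3]
80 [-24.4 -19.1  14.   19.3]
85 [-25.1 -14.9   9.7  19.8]
88 [-25.4 -15.6  10.1  20.1]
91 [-20.8 -16.7  11.   18. ]
edge predicted world [ 0.55875217 -0.06708988  0.072     ] tool [ 1.179e+02  1.200e+00 -1.000e-01]
```

>>> carry_out(
  motion="20 0.5 -4 -4 0 0 0; 20 0 0 0 0 0 0; 20 10 1.5 0 0 0 0; 20 12 2 0 0 0 0; 20 0 0 0 0 0 0",
)

```text
clock: 15.45
tool_pos: [0.4658, -0.0812, 0.0673]
tcp_rot: [-3.141, -0.002, 0.13]
force: [-0.8, 0.2, -0.2]
width: 0.294
finger_force: 25.0
```

>>> carry_out(
  motion="20 10 1.5 0 0 0 0; 20 8 1.2 0 0 0 0; 20 3.5 0.5 0 0 0 0; 20 0 0 0 0 0 0; 20 0 0 0 0 0 0",
)

```text
clock: 15.95
tool_pos: [0.4849, -0.0786, 0.0668]
tcp_rot: [-3.141, 0.0, 0.129]
force: [-0.3, -0.5, -0.0]
width: 0.302
finger_force: 25.0
```

Run:
```python
from fit import *
o=monitor.get_obs(); print(o["tool_pos"],o["tcp_rot"],o["width"],o["finger_force"],o["force"],o["dq"].round(3))
p,d,c=cap("wrist"); np.savez("w7.npz",p=p,d=d,**{k:np.array(v) for k,v in c.items()})
T=R.from_euler("xyz",o["tcp_rot"]).as_matrix(); W=pts(c,d); Q=(W-o["tool_pos"])@T*1000
m=(W[...,2]>.04)&(W[...,2]<.12)&(Q[...,0]>60)&(abs(Q[...,1]-1)<7); q=Q[m]; print("card",q.min(0).round(1),q.max(0).round(1))
for x0 in range(72,112,4): s=q[abs(q[:,0]-x0)<2]; print(x0,len(s),s[:,1].min().round(1) if len(s) else '',s[:,1].max().round(1) if len(s) else '')
for x0 in (75,80,85,88):
    s=Q[(p.max(-1)<90)&(abs(Q[...,0]-x0)<1.5)&(abs(Q[...,1])<35)&(abs(Q[...,2]+24)<6)]; s=s[np.argsort(s[:,1])]; g=np.diff(s[:,1]).argmax(); print(x0,s[[0,g,g+1,-1],1].round(1))
cv2.imwrite("pics/w7.png",np.hstack([cv2.resize(p[0:230,190:380,::-1],None,fx=2.2,fy=2.2),cv2.resize(cap("side")[0][150:265,200:380,::-1],(380,506))[:506]]))if 0 else 0
a=cv2.resize(p[0:230,190:380,::-1],(418,506)); b=cv2.resize(cap("scene")[0][150:270,200:290,::-1],(380,506)); cv2.imwrite("pics/w7.png",np.hstack([a,b]))
```

```text
[ 0.4848891  -0.07860917  0.06683008] [-3.14140998e+00  4.37591527e-04  1.28735252e-01] 0.30179767931990026 24.999352747108787 [-0.26951693 -0.46292403 -0.01943962] [ 0.003 -0.004  0.     0.007 -0.    -0.001 -0.   ]
card [ 75.3  -4.5 -50.3] [127.1   1.4  26.8]
72 0  
76 139 -3.9 -1.0
80 132 -4.1 -0.9
84 142 -4.1 -1.0
88 137 -4.0 -1.1
92 153 -4.3 -1.2
96 147 -4.2 -1.2
100 157 -4.5 -1.3
104 48 -4.5 -1.5
108 1 -1.6 -1.6
75 [-22.9 -17.9  13.4  18.4]
80 [-23.8 -18.7  14.2  19.4]
85 [-25.3 -14.8  10.   20. ]
88 [-25.4 -15.5  10.5  20.3]
```

View pics/w7.png

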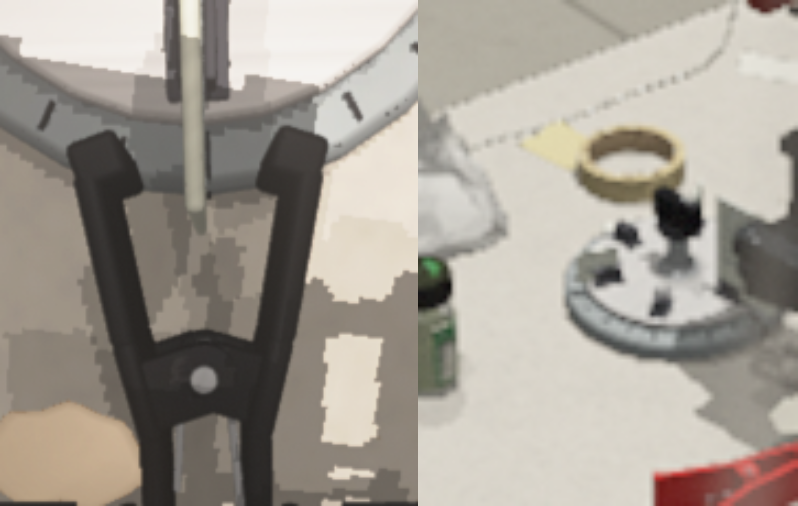

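The left half shows the card's edge centred between the open jaws with clear gaps on both sides; the mark shows right under the card at (207,150). I'll make one last check of the card against the mark, and hand in if it is good.

Run:
```python
from fit import *
p,d,c=ld("w7.npz"); s=np.array([.6615,-.051])
f=lambda u,v,z:(onplane(c,u,v,z)[:2]-s)
for n,a in dict(mark=(284.1,68.2,.018),tickL=(210.5,52.3,.018),tickR=(350,47.7,.018),cardtop=(190+196/2.2,208/2.2,.115)).items():
    x=f(*a); print(n,np.degrees(np.arctan2(-x[1],-x[0])).round(2),np.hypot(*x).round(4))
o=monitor.get_obs(); print(o["force"].round(1),o["clock"])
```

```text
mark 10.23 0.0808
tickL -21.49 0.0821
tickR 39.14 0.0817
cardtop 8.82 0.1028
[ 0.2 -0.2  0.1] 16.05
```

```bash
python3 -c "
from workcell import job
print(job.finish_job())"
```

```text
the job is handed in; nothing more can be done
None
```

The job is handed in: by my last camera measurement the tall card points to the serving mark within about 0.5°, and the clip is held squeezed open around the card's outer edge, with about 12 mm clear on each side and no contact force, at about 16 s of the 58 s.

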